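# Lock the hidden carriage of a linear slide with its pin

## Task

Take the yellow-headed locking pin out of its wooden stand and lock the linear slide with it: put the pin's nose through the brush-sealed slot, feel gently along the hidden carriage for the locking hole, and drop the pin fully home until its collar lies flat on the cover, then let go. Never force the pin against the slide, and leave the black spare pin and the other things on the bench alone.

Things in the scene. Friction and masses are not known exactly. Their poses are not given: they have to be found in the camera images.
- lock_pin: Locking pin standing nose down in the stand, about 80 g. Origin at the nose tip, z up along the pin. Round steel shaft 10 mm thick, 48 mm from tip to collar, its lowest 5 mm tapering to a flat 5 mm nose; steel collar 28 mm across at 48 to 54 mm above the tip; yellow flat-sided head at 54 to 90 mm above the tip, 30 mm along the pin's x, 16 mm along its y (grip it across y).
- lock_pin_collar (a point): Centre of the underside of the yellow pin's collar, 48 mm above its tip.
- spare_pin: A spare pin of the same shape with a black head, in the other hole of the stand; leave it there. Origin at its tip.
- pin_stand: Fixed wooden block, 110 (x) x 50 (y) x 60 mm high; origin at the centre of its underside. Two upright 14 mm holes, 50 mm deep, 30 mm either side of the centre along its x; either may hold the yellow pin. Collars rest on its top, so a pin must rise 48 mm to come out.
- slide_unit: Enclosed linear slide fixed to the bench: aluminium housing 70 (x) x 240 (y) x 60 mm high, black 46 mm motor cube at its +y end; origin at the centre of its underside. The flat cover has one centred slot along y, 14 mm wide (x), 90 mm long, closed by a soft black brush seal that parts for the pin without resistance. Pushing on it with more than 25 N damages it.
- slot_mid (a point): Middle of the slot at the level of the cover's top, 60 mm above the bench; y runs along the slot, x across it, z up.
- face_mid (a point): Point 25 mm straight below slot_mid, on the hidden flat top face of the carriage, which runs under the whole slot. The face has one round 14 mm locking hole on the slot's centre line, anywhere up to 32 mm either side of this point along y (this point does not show where); it cannot be seen. A pin in the hole can sink until its collar lies on the cover.
- face_mid_low (a point): Point 33 mm below slot_mid: the lowest the carriage's face can be pushed. The face stays put sideways but is sprung downwards: it yields from about 2 N, 0.5 N more per mm, and stops hard after 8 mm (about 6 N). Over the hole the resistance drops away.
- dish: Loose blue parts dish, 60 x 90 x 25 mm, near the stand; bystander, origin at the centre of its underside.
- screwdriver: Loose red-handled screwdriver, 190 mm long, lying near the slide; bystander.
- tape_roll: Loose orange tape roll, 90 mm across, 25 mm high, lying flat between and beyond the stand and the slide; bystander, origin at the centre of its underside.
- cleaner: Loose white bottle with a blue cap, 52 mm across, 150 mm high; bystander at the far edge.
- mug: Loose blue mug, 80 mm across, 90 mm high; bystander at the far edge.
- wrench: Loose steel wrench lying at the robot's right; bystander.
- jar: Loose amber jar, 60 mm across, 70 mm high; bystander at the robot's left.
Mind the look-alikes: they are no part of the job. What is shaped like the lock_pin but pink is not meant.

How it is judged:
By the outcome, as a careful person would: the job done as asked, in the order asked, and still so for the second after the job is handed in, with the robot touching nothing.
It also fails if it takes over 64 s, if anything falls off the work surface, if the arm or the gripper's body presses on something with over 40 N, if the wrist force passes 120 N, or if a joint passes its speed limit or range.

## Robot

A 6-joint arm with a two-finger parallel gripper is mounted at the origin on the work surface. World frame = base frame: x ahead of the robot, y to its left, z up, the work surface at z = 0. Lengths are in m, angles in rad, forces in N, time in s.
With the tool pointing down it reaches from about 0.35 to 0.775 m from the base axis. Payload 5.5 kg.
Tool frame: the origin (TCP) lies at the very end of the fingers, on their centre line; the grasp point (between the pads) lies env.grasp_offset behind it (env.grasp_offset is the distance from the TCP to the grasp point, in m); x points along the fingers, y is the direction in which the jaws open and shut, and the axes are right-handed (so a half turn about x gives the same grasp; the last joint's range is limited). The gripper opens to 85 mm and grips with 20 to 120 N. Pads are 22 mm wide; open, the fingers measure 114 mm over their backs; the gripper's body (76 mm by 85 mm) begins 54 mm behind the grasp point. The pads swing forward as they close: fully open they stand 13 mm farther back than shut.
Start: joints at [-1.372, 0.313, 0.046, 1.304, 0, 1.431], TCP at [0.191, -0.542, 0.231] pointing down, gripper open.
Joint ranges: [-2.76, 2.76], [-0.86, 1.69], [-1.03, 1.26], [-2.2, 2.34], [-1.47, 1.5], [-3.14, 3.14]. Speed limits (rad/s): [2.57, 2.57, 3.14, 3.14, 3.14, 3.14].

## Interface

Orientations are given as a unit quaternion [w, x, y, z].
In Python, from workcell import get_state, viewer, job, env gives the robot as it stands.
- The arm moves only by the tool send_rows, never from a script. Its argument "plan" is a list of rows, each a list of 6 numbers: the shift along the tool's x, y, z in mm, then the turn, a rotation vector about the tool's x, y, z in degrees. A call has exactly 10 rows; each row is the pose to reach, as a shift and turn from the pose commanded when the call began, along the tool's axes at that moment; what a row does not reach only later rows make up. A row lasts 1/8 s, in which the tool goes at most 62.5 mm and 10.7 degrees, less where a joint would pass 70% of its speed; a pose out of reach is approached as far as the arm can. A call with a gripper value outside its range is refused whole. "claw" is the finger opening in mm, from 0 to 85.4, set as the call begins (left out, the last holds). The fingers move at their own pace and stop on an object; "newtons" is the grip in N (left out, the last holds). Time passes only in rows, so rows that repeat a pose let the fingers close, or fill a call up. It gives the time, the measured TCP pose, the force and the opening at its end, in the units of the state.
- get_state(): the state, without advancing time (a new reading comes with each control period).
- viewer.read_camera(name): name is "side" or "top" or "wrist"; returns a dict with "frame" (420x560x3 uint8, blue, green, red), "mtx" (3x3 intrinsics, pixels), "k1" (the pictures are not rectified: a ray, as slopes to the right and down, at radius r is drawn at 1 + k1 r^2 times it, then the intrinsics apply), "rvec" (rotation vector, rad) and "tvec" (3), from world to camera coordinates, as OpenCV has them. Camera axes: x right, y down, z forward; pixel columns grow to the right and rows downward; lengths in m; the calibration is good to about 2 mm. A picture is of the moment at which its call begins. There is no depth.
- job.hand_in(): hands the job in, once; it reports no verdict.
The state is a dict: "clock": time; "joint_pos": joint angles; "qvel": joint speeds; "tau": joint torques, N m; "tcp_pos": TCP position; "orientation": TCP orientation; "wrist_force": force on the tool from outside, world axes, zero at the start; "ft_torque": the same for the moment, N m; "finger_gap": finger opening in m.
Only numpy, scipy, OpenCV 4.12 (cv2) and the standard library are available. Lean on these libraries where they do the work, as an engineer would, in place of code of your own. Each camera call takes 0.05 s, during which the arm holds its last target.

## Working session

There is one attempt and no reset: what is moved stays moved. The work goes in short steps, Python scripts to look and compute and a tool call to move; the robot and the scene stay as the last step left them, time stands still between calls to the robot, and variables do not carry over. Pictures are saved under pics/ and viewed, and the job is handed in when it is done.

Besides the shell and the picture viewer there is one more tool, called after ">>>" as name([rows], argument=value, ...), one row to a line, values as JSON. send_rows: Moves the arm, as the interface text tells. Its arguments: {"type":"object","properties":{"plan":{"type":"array"},"claw":{"type":"number"},"newtons":{"type":"number"}},"required":["plan"]}

```bash
mkdir -p pics; ls; python3 - <<'E'
from workcell import get_state, viewer, job, env
import cv2
print(get_state(), env.grasp_offset)
for n in ["side","top","wrist"]:
    d=viewer.read_camera(n); cv2.imwrite(f"pics/{n}0.png",d["frame"]); print(n,d["mtx"].tolist(),d["k1"],d["rvec"],d["tvec"])
E
```

```text
pics
{'clock': 0.0, 'joint_pos': array([-1.37161903e+00,  3.14028687e-01,  4.50047216e-02,  1.30360369e+00,
       -4.46145411e-05,  1.43122060e+00]), 'qvel': array([ 2.27738793e-05, -3.25365404e-05,  7.26110643e-04, -1.36318221e-03,
       -8.23978513e-04, -1.88954518e-03]), 'tau': array([ 2.05375028e-05, -4.80625749e+01,  2.98533386e+01,  1.93622208e-02,
       -7.15590454e-05, -9.38672542e-06]), 'tcp_pos': array([ 0.19097   , -0.54182883,  0.23040331]), 'orientation': array([-0.1185487 , -0.69695277, -0.11984212,  0.69702289]), 'wrist_force': array([-0.65589134, -0.66724286, -0.31783617]), 'ft_torque': array([-0.0268954 ,  0.02769385,  0.00015157]), 'finger_gap': 0.08502490472864348} 0.0187
side [[441.8731112657663, 0.0, 282.29469489571335], [0.0, 441.8731112657663, 202.07131416872025], [0.0, 0.0, 1.0]] -0.01742379378520427 [ 2.1153951  -0.30233952  0.14873625] [-0.55099706  0.16049343  0.99200686]
top [[516.1761620562974, 0.0, 273.5227226301779], [0.0, 516.1761620562974, 212.48550261269762], [0.0, 0.0, 1.0]] -0.17215275403013872 [ 2.14363454 -2.13865108  0.16353084] [0.03886762 0.60518558 1.59042013]
wrist [[316.44148990924094, 0.0, 281.1109450270713], [0.0, 316.44148990924094, 209.94132550194968], [0.0, 0.0, 1.0]] -0.008219942753616932 [-2.33612369  1.65401215  0.27686296] [-0.57467849 -0.04161906  0.38139753]
```

View pics/top0.png

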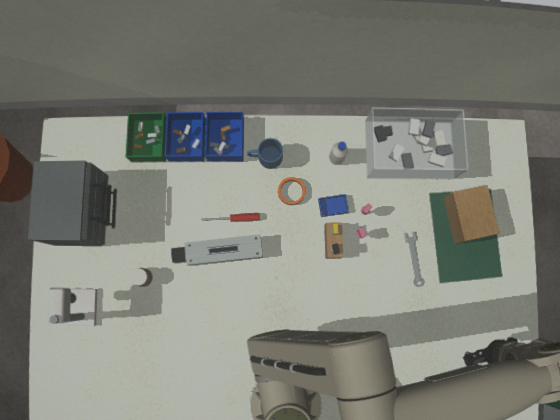

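View pics/side0.png

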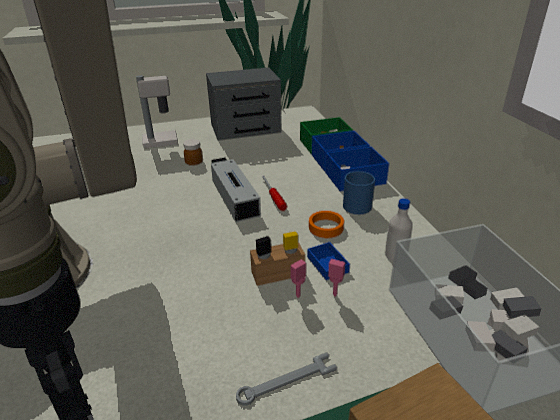

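View pics/wrist0.png

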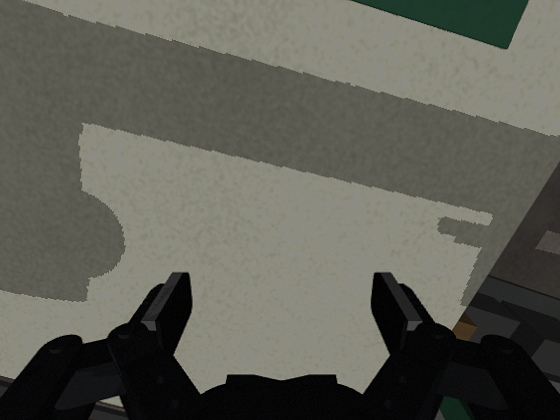

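The top view shows the stand at about (334,241), with the yellow head at (337,228) and the black one at (336,249). The slide is around (223,250), with the motor at (178,255). The pink decoys stand just right of the stand. I'll zoom in and measure.

```bash
cat > h.py <<'E'
import numpy as np, cv2
from workcell import get_state, viewer, job, env
def cam(n,f=None):
    d=viewer.read_camera(n)
    if f: cv2.imwrite(f,d["frame"])
    return d
def und(d,uv):
    K=d["mtx"]; dist=np.array([d["k1"],0,0,0,0.])
    return cv2.undistortPoints(np.array(uv,float).reshape(-1,1,2),np.array(K),dist).reshape(-1,2)
def p2w(d,uv,z):
    n=und(d,uv); R,_=cv2.Rodrigues(np.array(d["rvec"])); t=np.array(d["tvec"]).reshape(3)
    C=-R.T@t; o=[]
    z=np.broadcast_to(z,(len(n),))
    for p,zz in zip(n,z):
        r=R.T@np.array([p[0],p[1],1]); o.append(C+r*(zz-C[2])/r[2])
    return np.array(o)
def w2p(d,X):
    return cv2.projectPoints(np.array(X,float).reshape(-1,1,3),np.array(d["rvec"]),np.array(d["tvec"]),np.array(d["mtx"]),np.array([d["k1"],0,0,0,0.]))[0].reshape(-1,2)
def zoom(d,x0,y0,x1,y1,s,f):
    im=d["frame"][y0:y1,x0:x1]; cv2.imwrite(f,cv2.resize(im,None,fx=s,fy=s,interpolation=cv2.INTER_CUBIC))
E
python3 - <<'E'
from h import *
d=cam("top"); zoom(d,165,180,385,280,3.6,"pics/tz.png")
s=cam("side"); zoom(s,200,140,360,310,3.5,"pics/sz.png")
R,_=cv2.Rodrigues(np.array(d["rvec"])); print(-R.T@d["tvec"])
E
```

```text
[0.35490526 0.0383724  1.66426148]
```

View pics/tz.png

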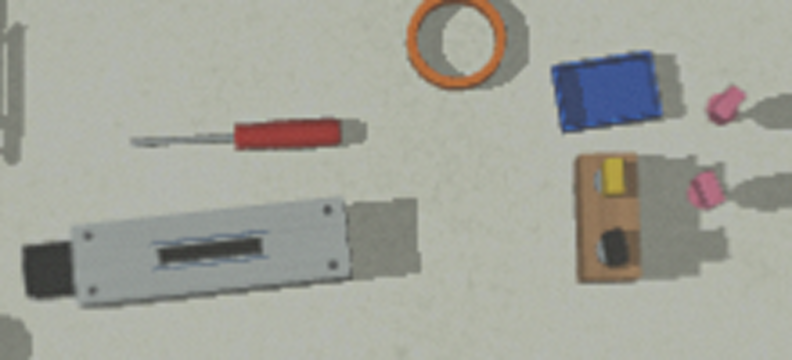

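View pics/sz.png

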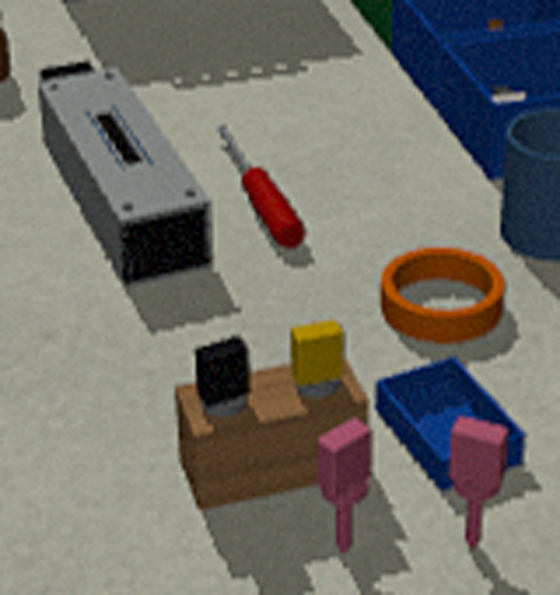

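```bash
python3 - <<'E'
from h import *
d=cam("top"); np.set_printoptions(precision=4,suppress=True)
Z=lambda L:[(165+(x+.5)/3.6-.5,180+(y+.5)/3.6-.5) for x,y in L]
slot=p2w(d,Z([(157,246),(261,238),(262,257),(160,266)]),.06);print("slot",slot,slot.mean(0))
e=(slot[1]+slot[2]-slot[0]-slot[3])/2;print(np.linalg.norm(e),np.degrees(np.arctan2(e[1],e[0])))
c=p2w(d,Z([(74,228),(342,197),(352,276),(85,306)]),.06);print("cover",c,c.mean(0));e=(c[1]+c[2]-c[0]-c[3])/2;print(np.linalg.norm(e),np.degrees(np.arctan2(e[1],e[0])))
y=p2w(d,Z([(604,157),(623,157),(624,195),(605,195)]),.102);print("head",y,y.mean(0))
b=p2w(d,Z([(603,231),(623,228),(628,262),(609,266)]),.102);print("black",b,b.mean(0))
st=p2w(d,Z([(584,155),(640,153),(640,281),(585,282)]),.06);print("stand",st,st.mean(0))
pk=p2w(d,Z([(690,180),(715,172),(723,200),(700,208)]),.09);print("pink",pk.mean(0))
s=cam("side")
print("side proj head/stand/slot", w2p(s,[y.mean(0),b.mean(0),slot.mean(0)]))
E
```

```text
slot [[0.4904 0.2439 0.06  ]
 [0.4978 0.1535 0.06  ]
 [0.4813 0.1524 0.06  ]
 [0.473  0.2409 0.06  ]] [0.4856 0.1977 0.06  ]
0.08976834137491776 -85.009355437832
cover [[0.5057 0.3169 0.06  ]
 [0.5337 0.0835 0.06  ]
 [0.4651 0.0745 0.06  ]
 [0.4379 0.3057 0.06  ]] [0.4856 0.1951 0.06  ]
0.23394677733683178 -83.2208655925555
head [[ 0.5636 -0.1401  0.102 ]
 [ 0.5636 -0.1563  0.102 ]
 [ 0.5311 -0.1566  0.102 ]
 [ 0.5311 -0.1405  0.102 ]] [ 0.5474 -0.1484  0.102 ]
black [[ 0.5005 -0.1384  0.102 ]
 [ 0.503  -0.1554  0.102 ]
 [ 0.4742 -0.1592  0.102 ]
 [ 0.4709 -0.1431  0.102 ]] [ 0.4872 -0.149   0.102 ]
stand [[ 0.5709 -0.1274  0.06  ]
 [ 0.5728 -0.1765  0.06  ]
 [ 0.4609 -0.1748  0.06  ]
 [ 0.4601 -0.1269  0.06  ]] [ 0.5162 -0.1514  0.06  ]
pink [ 0.5368 -0.2298  0.09  ]
side proj head/stand/slot [[289.2046 232.3161]
 [261.746  237.4252]
 [232.4996 178.0143]]
```

```bash
cat >> h.py <<'E'
from scipy.spatial.transform import Rotation as Rn
np.set_printoptions(precision=3,suppress=True)
def pose():
    s=get_state(); q=s["orientation"]; return np.array(s["tcp_pos"]),Rn.from_quat(np.r_[q[1:],q[0]]),s
def target_R(yaw_deg,flip=False):
    # tool x down; tool y along world direction yaw_deg from +x
    a=np.radians(yaw_deg); x=np.array([0,0,-1.]); y=np.array([np.cos(a),np.sin(a),0]); return Rn.from_matrix(np.c_[x,y,np.cross(x,y)])
def go(p,yaw,base=None):
    p0,R0,_=pose() if base is None else (*base,None)
    sh=R0.inv().apply(np.array(p)-p0)*1000; rv=(R0.inv()*target_R(yaw)).as_rotvec(degrees=True); return sh,rv
E
python3 - <<'E'
from h import *
p,R,s=pose(); print(R.as_matrix())
for y in (90,-90): print(y,go([.547,-.15,.23],y))
E
```

```text
[[-0.     0.332 -0.943]
 [ 0.    -0.943 -0.332]
 [-1.    -0.    -0.   ]]
90 (array([   1.217, -251.672, -466.062]), array([-160.591,   -0.03 ,    0.002]))
-90 (array([   1.217, -251.672, -466.062]), array([19.409,  0.001,  0.021]))
```

>>> send_rows([
  [0,-12,-22,-6,0,0],
  [0,-37,-69,-16,0,0],
  [0,-64,-118,-26,0,0],
  [0,-91,-168,-36,0,0],
  [0,-118,-218,-46,0,0],
  [0,-145,-268,-56,0,0],
  [0,-172,-318,-66,0,0],
  [0,-198,-366,-76,0,0],
  [0,-223,-413,-86,0,0],
  [0,-245,-453,-96,0,0],
], claw=60)

```text
clock: 1.6
tcp_pos: [0.5382, -0.1591, 0.2314]
orientation: [0.599, 0.376, 0.599, -0.376]
wrist_force: [-0.3, -0.4, 1.1]
finger_gap: 0.0599
```

```bash
python3 - <<'E'
from h import *
p,R,s=pose(); print(s["clock"],p,s["joint_pos"],s["wrist_force"])
print(go([.547,-.15,.22],90))
E
```

```text
1.6 [ 0.538 -0.159  0.231] [-0.43   0.286  0.008  1.293 -0.     0.69 ] [-0.268 -0.402  1.109]
(array([11.396, 11.9  , -4.305]), array([-64.212,   0.033,  -0.   ]))
```

>>> send_rows([
  [0,4,-2,-10,0,0],
  [3,8,-4,-20,0,0],
  [6,12,-4,-30,0,0],
  [11,12,-4,-40,0,0],
  [11,12,-4,-50,0,0],
  [11,12,-4,-60,0,0],
  [11,12,-4,-64.4,0,0],
  [11,12,-4,-64.4,0,0],
  [11,12,-4,-64.4,0,0],
  [11,12,-4,-64.4,0,0],
])

```text
clock: 2.85
tcp_pos: [0.5461, -0.152, 0.2203]
orientation: [0.707, 0.001, 0.707, -0.001]
wrist_force: [0.2, -0.4, -0.4]
finger_gap: 0.0598
```

```bash
python3 - <<'E'
from h import *
p,R,s=pose(); print(s["clock"],p,s["joint_pos"],s["wrist_force"],R.as_matrix())
print(go([.547,-.15,.22],90))
w=cam("wrist","pics/w1.png")
print(w2p(w,[[.547,-.149,.102],[.487,-.149,.102],[.5162,-.151,.06]]))
E
```

```text
2.85 [ 0.546 -0.152  0.22 ] [-0.413  0.3    0.001  1.272 -0.    -0.409] [ 0.184 -0.432 -0.449] [[ 0.     0.004  1.   ]
 [-0.     1.    -0.004]
 [-1.    -0.     0.   ]]
(array([0.295, 1.981, 0.931]), array([-0.23 ,  0.002,  0.008]))
[[285.322 204.364]
 [285.297 133.401]
 [282.631 160.406]]
```

View pics/w1.png

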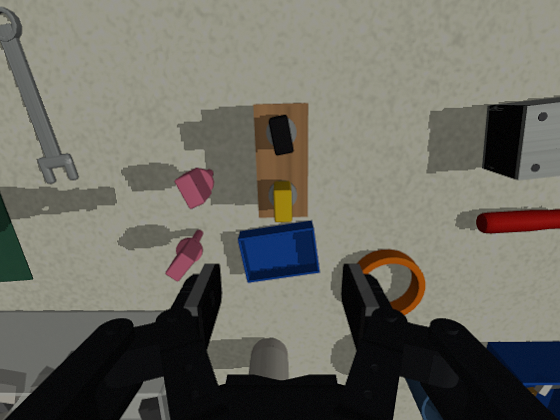

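```bash
python3 - <<'E'
from h import *
w=cam("wrist"); zoom(w,235,90,335,240,5,"pics/w1z.png")
R,_=cv2.Rodrigues(w["rvec"]);print(-R.T@w["tvec"],R)
m=cv2.inRange(cv2.cvtColor(w["frame"],cv2.COLOR_BGR2HSV),(22,120,60),(35,255,255));m[:,:240]=0;m[:,330:]=0;m[:170]=0;m[230:]=0
print(cv2.minAreaRect(cv2.findNonZero(m)))
E
```

```text
[ 0.463 -0.153  0.363] [[ 0.004  1.     0.001]
 [ 0.946 -0.005  0.324]
 [ 0.324 -0.    -0.946]]
((282.0, 201.0), (40.0, 18.0), 90.0)
```

View pics/w1z.png

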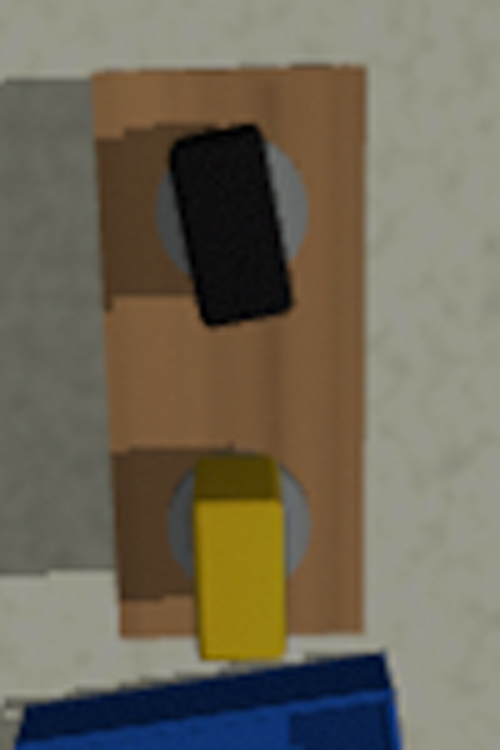

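```bash
python3 - <<'E'
from h import *
w=cam("wrist")
Z=lambda L:[(235+(x+.5)/5-.5,90+(y+.5)/5-.5) for x,y in L]
y=p2w(w,Z([(194,500),(284,500),(287,658),(202,660)]),.102);print(y,y.mean(0))
e=(y[2]+y[3]-y[0]-y[1])/2;print(np.linalg.norm(e),np.degrees(np.arctan2(e[1],e[0])))
st=p2w(w,Z([(93,72),(366,66),(366,632),(120,636)]),.06);print(st)
print(go([y.mean(0)[0],y.mean(0)[1],.070],92))
E
```

```text
[[ 0.534 -0.159  0.102]
 [ 0.534 -0.144  0.102]
 [ 0.563 -0.143  0.102]
 [ 0.563 -0.158  0.102]] [ 0.548 -0.151  0.102]
0.029021258814518575 1.740568871012449
[[ 0.465 -0.178  0.06 ]
 [ 0.464 -0.128  0.06 ]
 [ 0.573 -0.126  0.06 ]
 [ 0.574 -0.176  0.06 ]]
(array([150.279,   0.921,   2.22 ]), array([-2.204, -0.   ,  0.004]))
```

>>> send_rows([
  [10,0,1,-1,0,0],
  [30,1,2,-2,0,0],
  [55,1,2,-2,0,0],
  [80,1,2,-2,0,0],
  [105,1,2,-2,0,0],
  [125,1,2,-2,0,0],
  [140,1,2,-2,0,0],
  [148,1,2,-2,0,0],
  [150,1,2,-2,0,0],
  [150,1,2,-2,0,0],
], claw=40)

```text
clock: 4.25
tcp_pos: [0.5485, -0.1512, 0.0708]
orientation: [0.707, -0.011, 0.707, 0.011]
wrist_force: [0.3, -0.8, -0.5]
finger_gap: 0.04
```

>>> send_rows([
  [0,0,0,0,0,0],
  [0,0,0,0,0,0],
  [0,0,0,0,0,0],
  [0,0,0,0,0,0],
  [0,0,0,0,0,0],
  [0,0,0,0,0,0],
  [0,0,0,0,0,0],
  [0,0,0,0,0,0],
  [0,0,0,0,0,0],
  [0,0,0,0,0,0],
], claw=8, newtons=50)

```text
clock: 5.5
tcp_pos: [0.5487, -0.1512, 0.0711]
orientation: [0.708, -0.011, 0.706, 0.011]
wrist_force: [0.4, 0.3, 5.8]
finger_gap: 0.0153
```

```bash
python3 - <<'E'
from h import *
p,R,s=pose(); print(s["clock"],p,s["wrist_force"],s["ft_torque"],s["finger_gap"])
w=cam("wrist","pics/w2.png"); c=cam("side"); zoom(c,220,180,380,300,5,"pics/s2.png")
E
```

```text
5.5 [ 0.549 -0.151  0.071] [0.394 0.345 5.776] [0.093 0.023 0.007] 0.015308664317271155
```

View pics/w2.png

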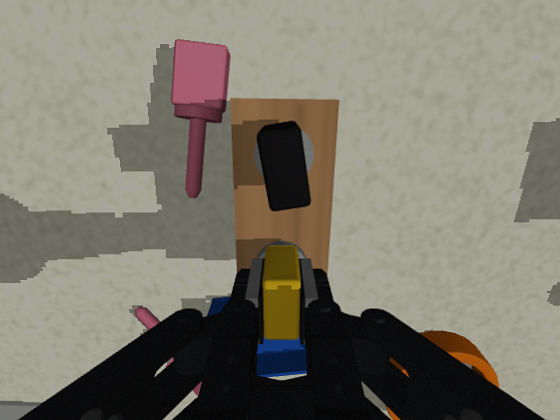

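View pics/s2.png

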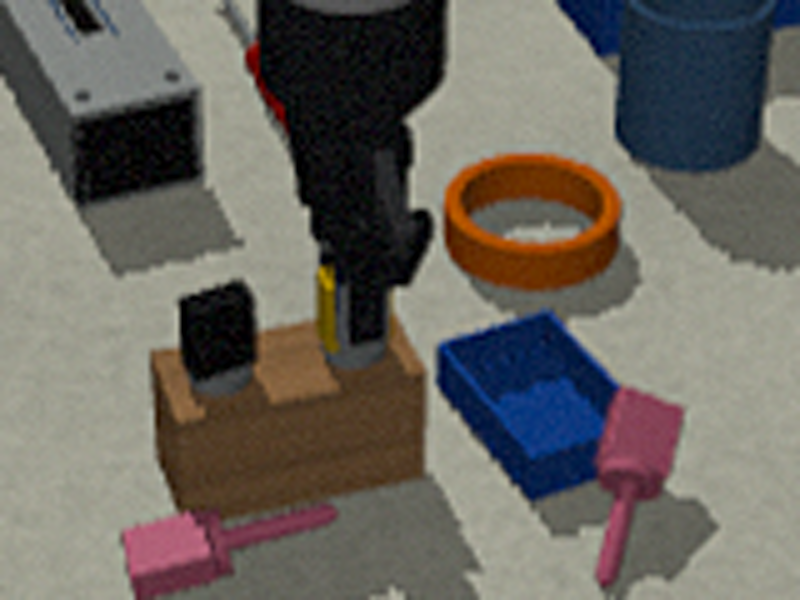

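>>> send_rows([
  [-2,0,0,0,0,0],
  [-6,0,0,0,0,0],
  [-14,0,0,0,0,0],
  [-24,0,0,0,0,0],
  [-36,0,0,0,0,0],
  [-48,0,0,0,0,0],
  [-60,0,0,0,0,0],
  [-72,0,0,0,0,0],
  [-79,0,0,0,0,0],
  [-82,0,0,0,0,0],
])

```text
clock: 6.85
tcp_pos: [0.5482, -0.1511, 0.1528]
orientation: [0.707, -0.011, 0.707, 0.011]
wrist_force: [-0.1, -0.8, -1.5]
finger_gap: 0.015
```

```bash
python3 - <<'E'
from h import *
p,R,s=pose(); print(s["clock"],p,s["wrist_force"],s["ft_torque"],s["finger_gap"],s["joint_pos"])
w=cam("wrist","pics/w3.png"); c=cam("side"); zoom(c,220,150,380,270,5,"pics/s3.png")
print(go([.4856,.1965,.158],97), go([.4856,.1965,.158],92))
E
```

```text
6.85 [ 0.548 -0.151  0.153] [-0.068 -0.778 -1.465] [0.015 0.045 0.017] 0.014959819581969383 [-0.41   0.335 -0.119  1.117 -0.    -0.442]
(array([ -5.637, 349.294, -51.478]), array([-5.188,  0.006,  0.009])) (array([ -5.637, 349.294, -51.478]), array([-0.188,  0.007,  0.009]))
```

View pics/w3.png

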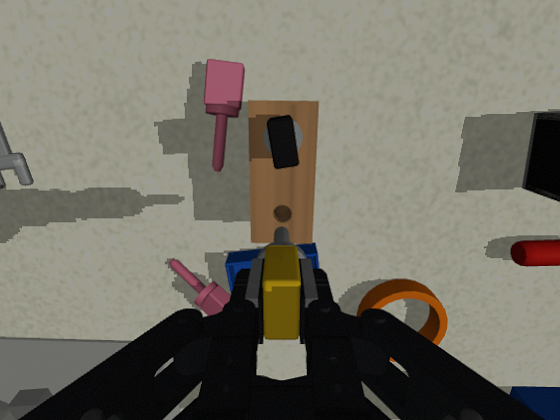

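View pics/s3.png

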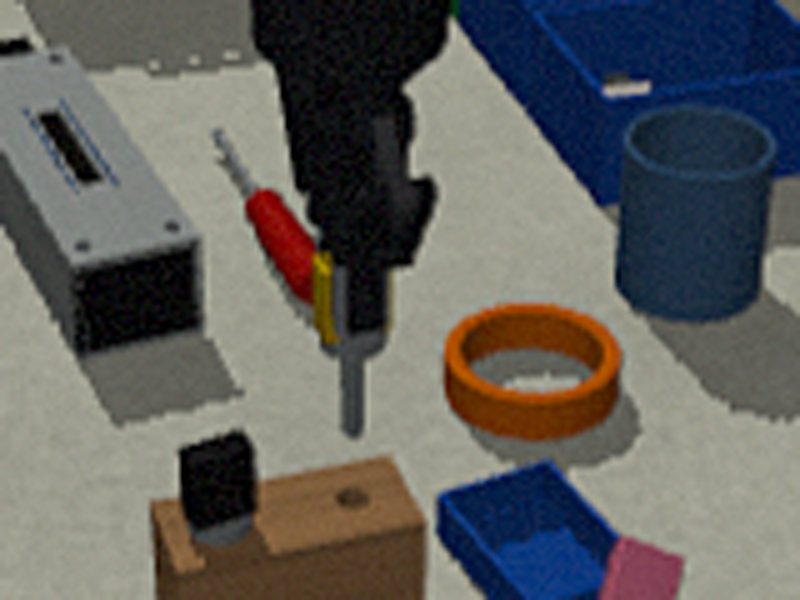

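The pin is out, hanging straight, with the tip at about (290,237) in the side view. The spare pin is still in place. One pink decoy was already lying down by the time I looked, but the gripper never came near it. Next I'll check the tip position.

```bash
python3 - <<'E'
from h import *
c=cam("side"); w=cam("wrist"); t=cam("top")
p,R,s=pose()
for dx,dy in [(0,0),(.002,0),(0,.002)]:
  X=[p+[dx,dy,-.059],p+[dx,dy,-.005]]
  print(w2p(c,X).ravel(),w2p(w,X).ravel())
zoom(w,240,190,320,290,6,"pics/w3z.png")
zoom(c,260,200,320,245,12,"pics/s3z.png")
E
```

```text
[289.741 236.432 289.634 215.427] [282.301 229.215 282.788 268.262]
[290.639 236.269 290.561 215.269] [282.208 231.898 282.664 271.611]
[289.472 235.896 289.358 214.911] [285.205 229.297 286.581 268.364]
```

View pics/w3z.png

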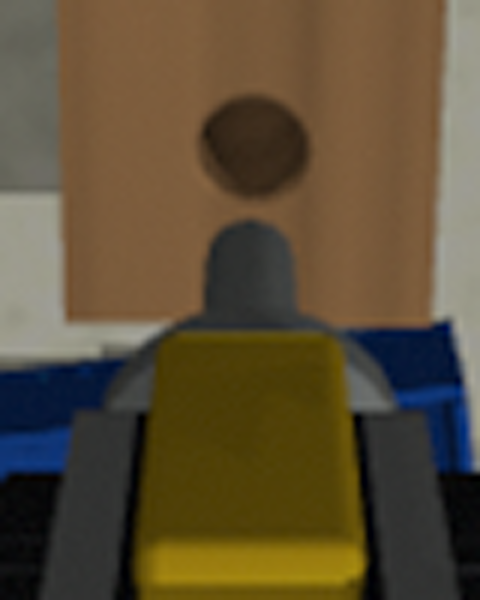

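View pics/s3z.png

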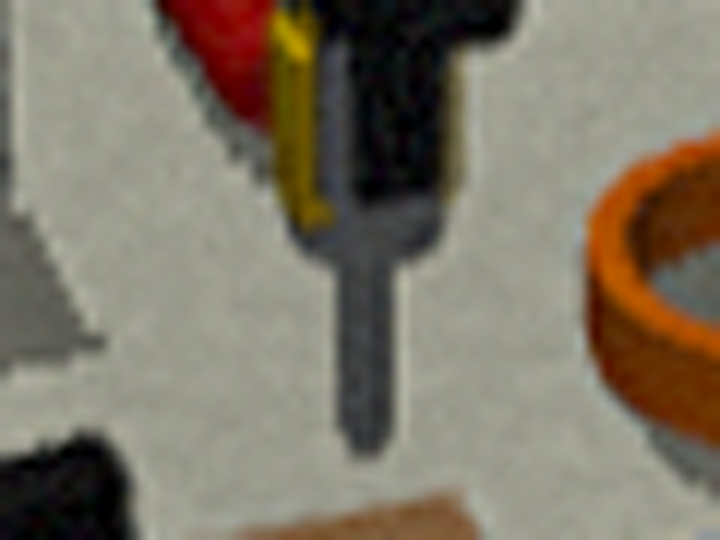

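>>> send_rows([
  [-1,10,1,-0.5,0,0],
  [-3,40,2,-1,0,0],
  [-5,85,4,-2,0,0],
  [-5,135,6,-3,0,0],
  [-5,185,8,-4,0,0],
  [-5,235,10,-5,0,0],
  [-5,285,12,-5,0,0],
  [-5,325,13,-5,0,0],
  [-5,343,13,-5,0,0],
  [-5,348,13,-5,0,0],
])

```text
clock: 8.35
tcp_pos: [0.5496, 0.1981, 0.157]
orientation: [0.706, -0.043, 0.706, 0.042]
wrist_force: [0.3, -1.1, -1.4]
finger_gap: 0.0157
```

```bash
python3 - <<'E'
from h import *
p,R,s=pose(); print(s["clock"],p,s["wrist_force"],s["ft_torque"],s["finger_gap"],s["joint_pos"])
w=cam("wrist","pics/w4.png"); zoom(w,180,80,400,250,3.6,"pics/w4z.png")
print(w2p(w,[[.4856,.197,.06]]))
t=cam("top"); zoom(t,165,180,385,280,3.6,"pics/t4.png")
E
```

```text
8.35 [0.55  0.198 0.157] [ 0.333 -1.109 -1.361] [-0.004  0.016 -0.002] 0.015666919074625297 [ 0.209  0.362 -0.068  1.141 -0.     0.088]
[[291.006 129.863]]
```

View pics/w4z.png

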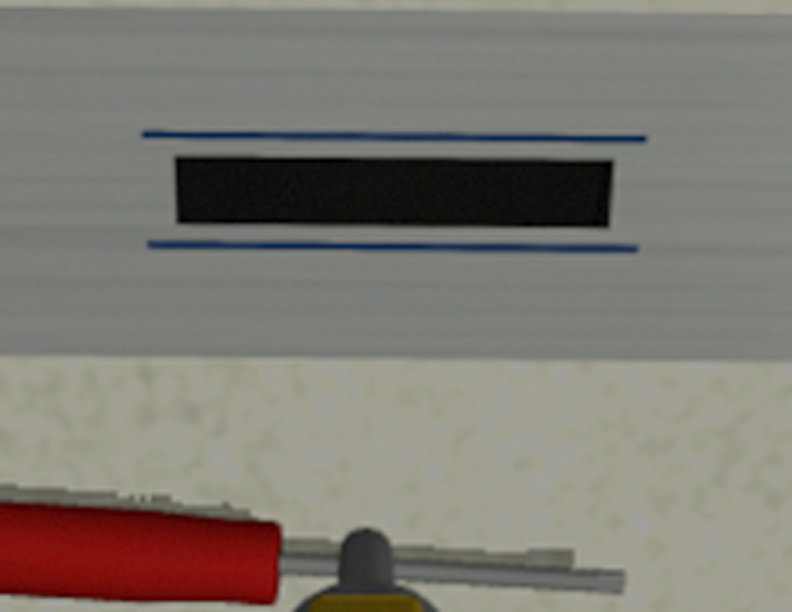

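View pics/w4.png

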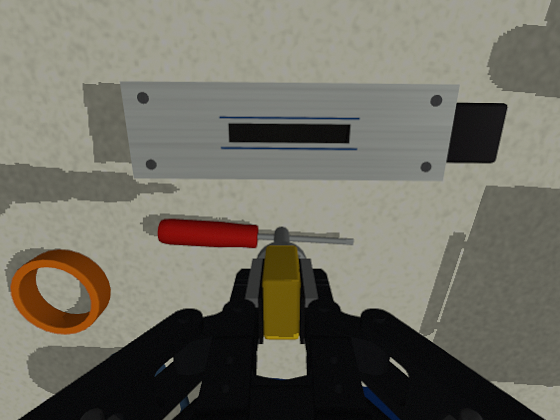

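The slot is clear in the wrist view, with corners near (229,123) to (350,143). Its long edge lies almost along the image columns.

```bash
python3 - <<'E'
from h import *
np.set_printoptions(precision=4,suppress=True)
w=cam("wrist"); t=cam("top")
Z=lambda L:[(180+(x+.5)/3.6-.5,80+(y+.5)/3.6-.5) for x,y in L]
y=p2w(w,Z([(176,157),(612,160),(609,227),(178,223)]),.06);print(y,y.mean(0))
e=(y[1]+y[2]-y[0]-y[3])/2;print(np.linalg.norm(e),np.degrees(np.arctan2(e[1],e[0])))
c=p2w(w,[(122,82.5),(459,86),(443,181),(134,178)],.06);print(c,c.mean(0))
e=(c[1]+c[2]-c[0]-c[3])/2;print(np.linalg.norm(e),np.degrees(np.arctan2(e[1],e[0])))
m=y.mean(0); p,R,s=pose(); print(p, R.as_matrix()[:,1])
tip=p2w(w,Z([(367,530)]),.098);print("tip front edge",tip)
E
```

```text
[[0.4866 0.1499 0.06  ]
 [0.4767 0.2381 0.06  ]
 [0.49   0.24   0.06  ]
 [0.4998 0.1512 0.06  ]] [0.4883 0.1948 0.06  ]
0.08904156551987842 96.33204936719554
[[0.4676 0.0734 0.06  ]
 [0.4417 0.3102 0.06  ]
 [0.5102 0.3183 0.06  ]
 [0.5362 0.0798 0.06  ]] [0.4889 0.1954 0.06  ]
0.23909220606282494 96.22361950929674
[0.5502 0.1961 0.1572] [-0.1172  0.9931 -0.0005]
tip front edge [[0.5479 0.1963 0.098 ]]
```

```bash
python3 - <<'E'
from h import *
print(go([.492,.1632,.130],96.3))
E
```

```text
(array([ 27.258, -25.869, -61.608]), array([ 0.433, -0.011,  0.029]))
```

>>> send_rows([
  [0,-2,-4,0,0,0],
  [0,-6,-14,0.2,0,0],
  [4,-12,-28,0.4,0,0],
  [9,-18,-42,0.4,0,0],
  [15,-23,-54,0.4,0,0],
  [21,-26,-60,0.4,0,0],
  [25,-26,-61.5,0.4,0,0],
  [27,-26,-61.5,0.4,0,0],
  [27,-26,-61.5,0.4,0,0],
  [27,-26,-61.5,0.4,0,0],
])

```text
clock: 9.8
tcp_pos: [0.4924, 0.1643, 0.1303]
orientation: [0.706, -0.04, 0.706, 0.04]
wrist_force: [0.3, 0.9, -0.3]
finger_gap: 0.0153
```

```bash
python3 - <<'E'
from h import *
p,R,s=pose(); print(s["clock"],p,R.as_matrix()[:,1])
w=cam("wrist"); zoom(w,200,130,400,280,4,"pics/w5.png")
c=cam("side"); zoom(c,200,130,300,230,6,"pics/s5.png")
F=[]
for i in range(4):
    s=pose()[2]; F.append(np.r_[s["wrist_force"],s["ft_torque"]]); cam("side")
print(np.array(F))
E
```

```text
9.8 [0.492 0.164 0.13 ] [-0.112  0.994 -0.   ]
[[-0.274 -0.432 -0.29   0.026  0.002  0.058]
 [ 0.727 -0.248 -2.09   0.016 -0.018 -0.037]
 [-0.152  0.183 -1.08   0.013 -0.035 -0.026]
 [-0.371 -0.176 -0.664 -0.015 -0.028  0.029]]
```

View pics/w5.png

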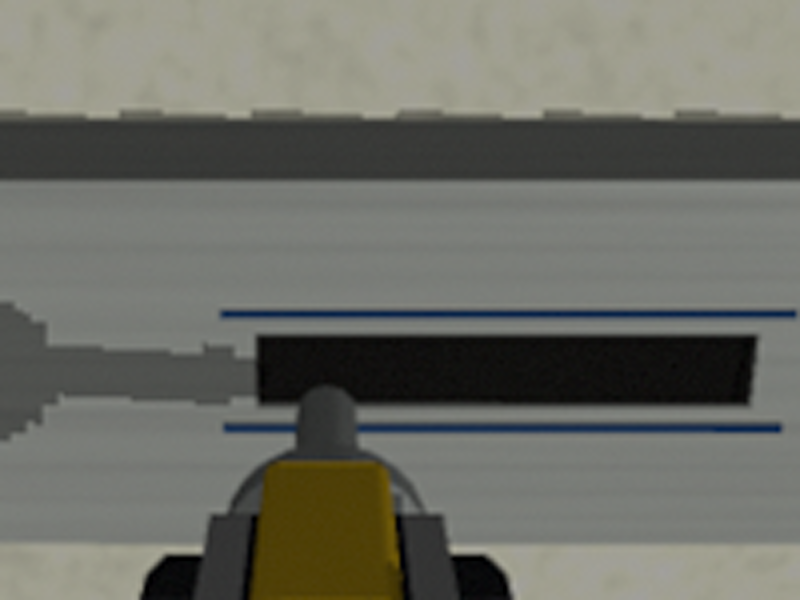

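View pics/s5.png

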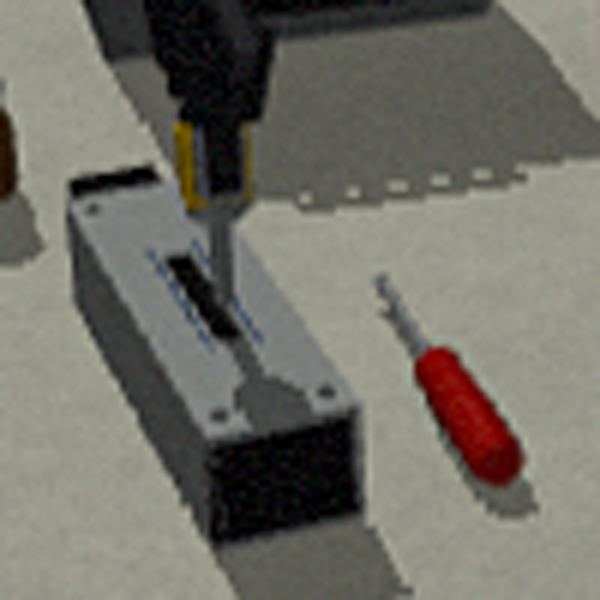

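```bash
python3 - <<'E'
from h import *
np.set_printoptions(precision=4,suppress=True)
w=cam("wrist"); c=cam("side"); p,R,s=pose()
Z=lambda L:[(200+(x+.5)/4-.5,130+(y+.5)/4-.5) for x,y in L]
y=p2w(w,Z([(257,337),(757,336),(749,404),(259,405)]),.06);print(y,y.mean(0))
e=(y[1]+y[2]-y[0]-y[3])/2;print(np.linalg.norm(e),np.degrees(np.arctan2(e[1],e[0])))
print("tip front(edge) at .071", p2w(w,Z([(328,387)]),.071))
S=lambda L:[(200+(x+.5)/6-.5,130+(y+.5)/6-.5) for x,y in L]
y2=p2w(c,S([(165,257),(186,254),(242,335),(221,339)]),.06);print("side slot",y2,y2.mean(0))
print("side tip",p2w(c,S([(225,303)]),.071))
print(p)
E
```

```text
[[0.4862 0.1504 0.06  ]
 [0.4761 0.2391 0.06  ]
 [0.4891 0.2406 0.06  ]
 [0.4992 0.152  0.06  ]] [0.4876 0.1955 0.06  ]
0.08923095422989073 96.47778789755544
tip front(edge) at .071 [[0.4899 0.1635 0.071 ]]
side slot [[0.4768 0.2347 0.06  ]
 [0.4869 0.2347 0.06  ]
 [0.4974 0.151  0.06  ]
 [0.4876 0.1503 0.06  ]] [0.4872 0.1927 0.06  ]
side tip [[0.4926 0.1628 0.071 ]]
[0.4921 0.1642 0.1303]
```

>>> send_rows([
  [0,0,-0.7,0,0,0],
  [0,0,-1.4,0,0,0],
  [4,0,-1.4,0,0,0],
  [8,0,-1.4,0,0,0],
  [11,0,-1.4,0,0,0],
  [14,0,-1.4,0,0,0],
  [17,0,-1.4,0,0,0],
  [20,0,-1.4,0,0,0],
  [23,0,-1.4,0,0,0],
  [25,0,-1.4,0,0,0],
])

```text
clock: 11.45
tcp_pos: [0.4906, 0.164, 0.105]
orientation: [0.706, -0.04, 0.706, 0.04]
wrist_force: [0.2, -0.1, -1.2]
finger_gap: 0.0153
```

```bash
cat > f.py <<'E'
from h import *
import sys
def forces(n=5):
    F=[];P=[]
    for i in range(n):
        p,R,s=pose(); F.append(np.r_[s["wrist_force"],s["ft_torque"]]);P.append(p)
        if i<n-1: cam("side")
    F=np.array(F);print("t",s["clock"],"P",np.mean(P,0)*1000,"F",F.mean(0),"sdz",F[:,2].std())
if __name__=="__main__": forces(int(sys.argv[1]) if len(sys.argv)>1 else 5)
E
python3 f.py
python3 - <<'E'
from h import *
w=cam("wrist"); zoom(w,200,130,400,280,4,"pics/w6.png")
E
```

```text
t 11.65 P [490.584 163.959 105.06 ] F [-0.116 -0.095 -1.08   0.011  0.027 -0.01 ] sdz 0.19104584358445525
```

View pics/w6.png

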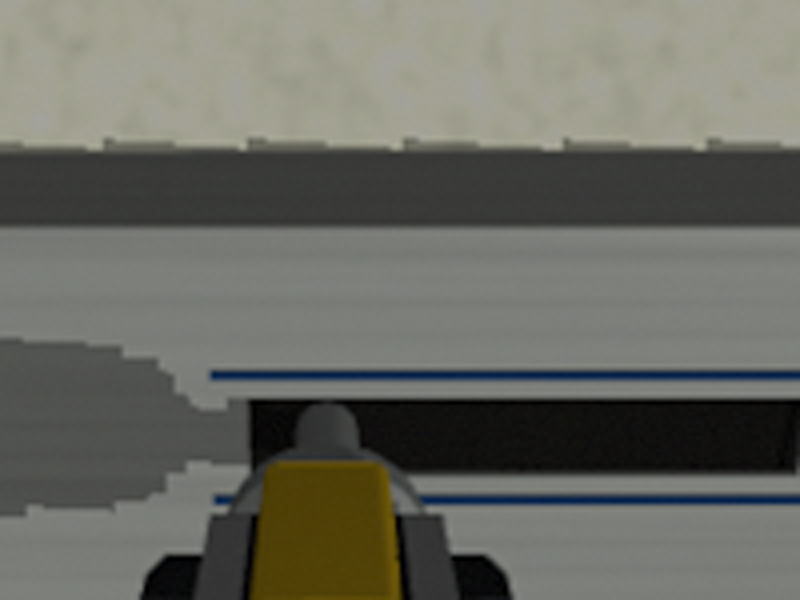

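```bash
python3 - <<'E'
from h import *
np.set_printoptions(precision=4,suppress=True)
w=cam("wrist"); p,R,s=pose()
Z=lambda L:[(200+(x+.5)/4-.5,130+(y+.5)/4-.5) for x,y in L]
print(p2w(w,Z([(328,403),(328,401),(600,401),(600,472),(250,401),(796,472)]),.06))
a=R.as_matrix()[:,2]
for X in (p+[0,0,-.059]-a*.0025, p+[0,0,-.045]-a*.005): print((w2p(w,[X])-[200,130])*4)
E
```

```text
[[0.4857 0.163  0.06  ]
 [0.4854 0.163  0.06  ]
 [0.4805 0.2063 0.06  ]
 [0.4929 0.2086 0.06  ]
 [0.4867 0.1505 0.06  ]
 [0.4894 0.2405 0.06  ]]
[[328.8186 385.0435]]
[[329.2003 403.119 ]]
```

>>> send_rows([
  [0,0,0.8,0,0,0],
  [3,0,0.8,0,0,0],
  [6,0,0.8,0,0,0],
  [8,0,0.8,0,0,0],
  [9,0,0.8,0,0,0],
  [10,0,0.8,0,0,0],
  [11,0,0.8,0,0,0],
  [12,0,0.8,0,0,0],
  [12.5,0,0.8,0,0,0],
  [12.5,0,0.8,0,0,0],
])

```text
clock: 13.0
tcp_pos: [0.4916, 0.1641, 0.093]
orientation: [0.706, -0.04, 0.706, 0.04]
wrist_force: [-0.0, 0.4, 0.9]
finger_gap: 0.0153
```

```bash
python3 f.py
```

```text
t 13.2 P [491.583 164.076  92.93 ] F [-0.534  0.048  1.44  -0.066  0.11   0.001] sdz 0.43574375747551125
```

>>> send_rows([
  [0.5,0,0,0,0,0],
  [1,0,0,0,0,0],
  [1.2,0,0,0,0,0],
  [1.2,1,0,0,0,0],
  [1.2,2,0,0,0,0],
  [1.2,3,0,0,0,0],
  [1.2,4,0,0,0,0],
  [1.2,5,0,0,0,0],
  [1.2,5,0,0,0,0],
  [1.2,5,0,0,0,0],
])

```text
clock: 14.45
tcp_pos: [0.4909, 0.1692, 0.0916]
orientation: [0.706, -0.04, 0.706, 0.04]
wrist_force: [0.4, -1.6, 2.4]
finger_gap: 0.0154
```

```bash
python3 f.py
```

```text
t 14.65 P [490.951 169.148  91.594] F [ 0.178 -1.083  2.574 -0.204 -0.053 -0.047] sdz 0.26577403255784826
```

>>> send_rows([
  [0,0.6,0,0,0,0],
  [0,1.2,0,0,0,0],
  [0,1.8,0,0,0,0],
  [0,2.4,0,0,0,0],
  [0,3,0,0,0,0],
  [0,3.6,0,0,0,0],
  [0,4.2,0,0,0,0],
  [0,5,0,0,0,0],
  [0,5,0,0,0,0],
  [0,5,0,0,0,0],
])

```text
clock: 15.9
tcp_pos: [0.4903, 0.1741, 0.0916]
orientation: [0.706, -0.04, 0.706, 0.04]
wrist_force: [0.4, -1.0, 1.9]
finger_gap: 0.0154
```

```bash
python3 f.py 3
```

```text
t 16.0 P [490.324 174.102  91.568] F [-0.34  -0.979  2.491 -0.312 -0.014 -0.011] sdz 0.5356142780197105
```

>>> send_rows([
  [0,0.6,0,0,0,0],
  [0,1.2,0,0,0,0],
  [0,1.8,0,0,0,0],
  [0,2.4,0,0,0,0],
  [0,3,0,0,0,0],
  [0,3.6,0,0,0,0],
  [0,4.2,0,0,0,0],
  [0,5,0,0,0,0],
  [0,5,0,0,0,0],
  [0,5,0,0,0,0],
])

```text
clock: 17.25
tcp_pos: [0.4898, 0.1791, 0.0916]
orientation: [0.706, -0.04, 0.706, 0.04]
wrist_force: [0.7, -1.0, 1.4]
finger_gap: 0.0154
```

```bash
python3 f.py 3
```

```text
t 17.35 P [489.801 179.085  91.569] F [ 0.327 -1.064  1.598 -0.302 -0.043 -0.011] sdz 0.30227175573997167
```

>>> send_rows([
  [0,0.6,0,0,0,0],
  [0,1.2,0,0,0,0],
  [0,1.8,0,0,0,0],
  [0,2.4,0,0,0,0],
  [0,3,0,0,0,0],
  [0,3.6,0,0,0,0],
  [0,4.2,0,0,0,0],
  [0,5,0,0,0,0],
  [0,5,0,0,0,0],
  [0,5,0,0,0,0],
])

```text
clock: 18.6
tcp_pos: [0.4892, 0.1841, 0.0915]
orientation: [0.706, -0.04, 0.706, 0.04]
wrist_force: [0.3, -2.0, 2.1]
finger_gap: 0.0157
```

```bash
python3 f.py 3
```

```text
t 18.7 P [489.221 184.059  91.558] F [ 0.391 -1.381  2.302 -0.266 -0.015  0.017] sdz 0.38102697944115715
```

>>> send_rows([
  [0,0.6,0,0,0,0],
  [0,1.2,0,0,0,0],
  [0,1.8,0,0,0,0],
  [0,2.4,0,0,0,0],
  [0,3,0,0,0,0],
  [0,3.6,0,0,0,0],
  [0,4.2,0,0,0,0],
  [0,5,0,0,0,0],
  [0,5,0,0,0,0],
  [0,5,0,0,0,0],
])

```text
clock: 19.95
tcp_pos: [0.4886, 0.1891, 0.0915]
orientation: [0.706, -0.04, 0.706, 0.04]
wrist_force: [-0.4, -1.0, 2.0]
finger_gap: 0.0151
```

```bash
python3 f.py 3
```

```text
t 20.05 P [488.66  189.049  91.558] F [-0.134 -0.986  2.244 -0.282 -0.048 -0.049] sdz 0.20159334042736612
```

>>> send_rows([
  [0,0.6,0,0,0,0],
  [0,1.2,0,0,0,0],
  [0,1.8,0,0,0,0],
  [0,2.4,0,0,0,0],
  [0,3,0,0,0,0],
  [0,3.6,0,0,0,0],
  [0,4.2,0,0,0,0],
  [0,5,0,0,0,0],
  [0,5,0,0,0,0],
  [0,5,0,0,0,0],
])

```text
clock: 21.3
tcp_pos: [0.488, 0.1939, 0.0915]
orientation: [0.706, -0.04, 0.706, 0.039]
wrist_force: [0.4, -0.2, -1.0]
finger_gap: 0.0154
```

```bash
python3 f.py 3
```

```text
t 21.4 P [488.055 193.844  91.498] F [ 0.318 -0.191 -1.364  0.009 -0.017  0.007] sdz 0.32689648199269855
```

The resistance dropped away at y ≈ 193.9 mm: the net load went from +3.3 N to zero. The hole centre must lie slightly ahead, between about 193.6 and 197.4 mm. I'll advance 2 mm and then lower gently.

>>> send_rows([
  [0,0.5,0,0,0,0],
  [0,1,0,0,0,0],
  [0,1.5,0,0,0,0],
  [0,2,0,0,0,0],
  [0.5,2,0,0,0,0],
  [1,2,0,0,0,0],
  [1.5,2,0,0,0,0],
  [2,2,0,0,0,0],
  [2,2,0,0,0,0],
  [2,2,0,0,0,0],
])

```text
clock: 22.65
tcp_pos: [0.4879, 0.1959, 0.0896]
orientation: [0.706, -0.04, 0.706, 0.04]
wrist_force: [0.4, -0.2, -0.5]
finger_gap: 0.0154
```

```bash
python3 f.py 4
```

```text
t 22.8 P [487.912 195.875  89.574] F [-0.021 -0.042 -0.551 -0.001 -0.006 -0.029] sdz 0.13248627952990072
```

>>> send_rows([
  [0.4,0,0,0,0,0],
  [0.8,0,0,0,0,0],
  [1.2,0,0,0,0,0],
  [1.6,0,0,0,0,0],
  [2,0,0,0,0,0],
  [2.4,0,0,0,0,0],
  [2.8,0,0,0,0,0],
  [3,0,0,0,0,0],
  [3,0,0,0,0,0],
  [3,0,0,0,0,0],
])

```text
clock: 24.05
tcp_pos: [0.4879, 0.1959, 0.0866]
orientation: [0.706, -0.04, 0.706, 0.039]
wrist_force: [0.1, 0.4, -0.7]
finger_gap: 0.0152
```

```bash
python3 f.py 4
```

```text
t 24.2 P [487.908 195.868  86.567] F [-0.012 -0.074 -0.924 -0.007  0.01  -0.001] sdz 0.3254305225569011
```

>>> send_rows([
  [1,0,0,0,0,0],
  [2,0,0,0,0,0],
  [3.5,0,0,0,0,0],
  [5,0,0,0,0,0],
  [6.5,0,0,0,0,0],
  [8,0,0,0,0,0],
  [9.5,0,0,0,0,0],
  [11,0,0,0,0,0],
  [12,0,0,0,0,0],
  [12,0,0,0,0,0],
])

```text
clock: 25.45
tcp_pos: [0.4878, 0.1959, 0.0745]
orientation: [0.706, -0.04, 0.706, 0.04]
wrist_force: [0.7, 0.7, -0.9]
finger_gap: 0.0149
```

```bash
python3 f.py 4; python3 - <<'E'
from h import *
c=cam("side"); zoom(c,195,110,295,210,6,"pics/s7.png")
w=cam("wrist"); zoom(w,200,180,360,300,5,"pics/w7.png")
E
```

```text
t 25.6 P [487.9   195.869  74.551] F [ 0.015  0.015 -0.476  0.003  0.014  0.011] sdz 0.47160683851496255
```

View pics/s7.png

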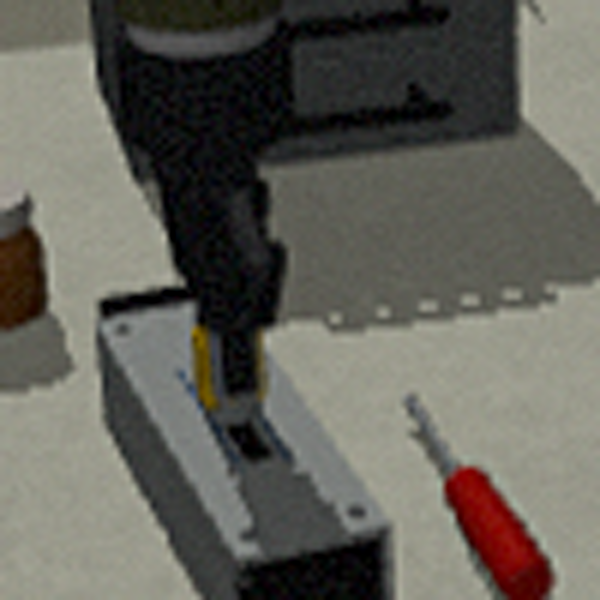

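View pics/w7.png

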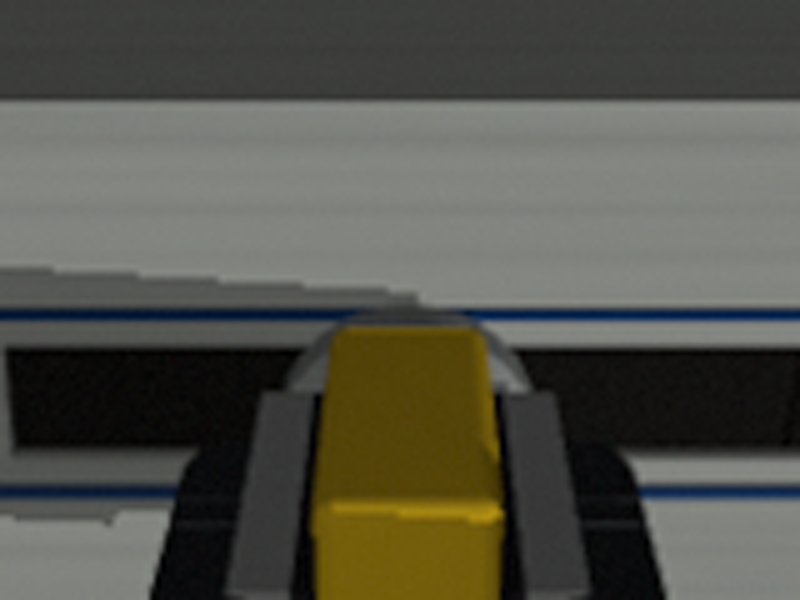

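The pin is sinking freely with the collar a few mm above the cover. I'll take the last millimetres slowly.

>>> send_rows([
  [0.4,0,0,0,0,0],
  [0.8,0,0,0,0,0],
  [1.2,0,0,0,0,0],
  [1.6,0,0,0,0,0],
  [2,0,0,0,0,0],
  [2.4,0,0,0,0,0],
  [2.7,0,0,0,0,0],
  [3,0,0,0,0,0],
  [3,0,0,0,0,0],
  [3,0,0,0,0,0],
])

```text
clock: 26.95
tcp_pos: [0.4879, 0.1959, 0.0716]
orientation: [0.706, -0.04, 0.706, 0.039]
wrist_force: [0.3, 0.8, -1.4]
finger_gap: 0.0152
```

```bash
python3 f.py 4
```

```text
t 27.1 P [487.904 195.865  71.56 ] F [-0.313  0.186 -1.464  0.019 -0.007 -0.023] sdz 0.32961124253069
```

>>> send_rows([
  [0.1,0,0,0,0,0],
  [0.2,0,0,0,0,0],
  [0.3,0,0,0,0,0],
  [0.4,0,0,0,0,0],
  [0.5,0,0,0,0,0],
  [0.6,0,0,0,0,0],
  [0.6,0,0,0,0,0],
  [0.6,0,0,0,0,0],
  [0.6,0,0,0,0,0],
  [0.6,0,0,0,0,0],
])

```text
clock: 28.35
tcp_pos: [0.4879, 0.1959, 0.0711]
orientation: [0.706, -0.04, 0.706, 0.04]
wrist_force: [-1.9, -0.6, 2.6]
finger_gap: 0.0154
```

```bash
python3 f.py 4
```

```text
t 28.5 P [487.92  195.88   71.092] F [-1.734 -0.698  2.638 -0.069  0.279  0.018] sdz 0.38438247112639695
```

Contact at TCP z = 71.1 mm, about 4 N and exactly the seated height predicted from the stand. I'll let go now.

>>> send_rows([
  [0,0,0,0,0,0],
  [0,0,0,0,0,0],
  [0,0,0,0,0,0],
  [0,0,0,0,0,0],
  [0,0,0,0,0,0],
  [0,0,0,0,0,0],
  [0,0,0,0,0,0],
  [0,0,0,0,0,0],
  [0,0,0,0,0,0],
  [0,0,0,0,0,0],
], claw=40)

```text
clock: 29.75
tcp_pos: [0.4879, 0.1959, 0.071]
orientation: [0.706, -0.04, 0.706, 0.04]
wrist_force: [-1.0, -0.3, 0.7]
finger_gap: 0.0402
```

```bash
python3 f.py 4; python3 - <<'E'
from h import *
c=cam("side"); zoom(c,195,110,295,210,6,"pics/s8.png")
w=cam("wrist"); zoom(w,200,180,360,300,5,"pics/w8.png")
E
```

```text
t 29.9 P [487.892 195.871  70.962] F [-0.676  0.15  -0.202 -0.024  0.013 -0.018] sdz 0.64910752313088
```

View pics/s8.png

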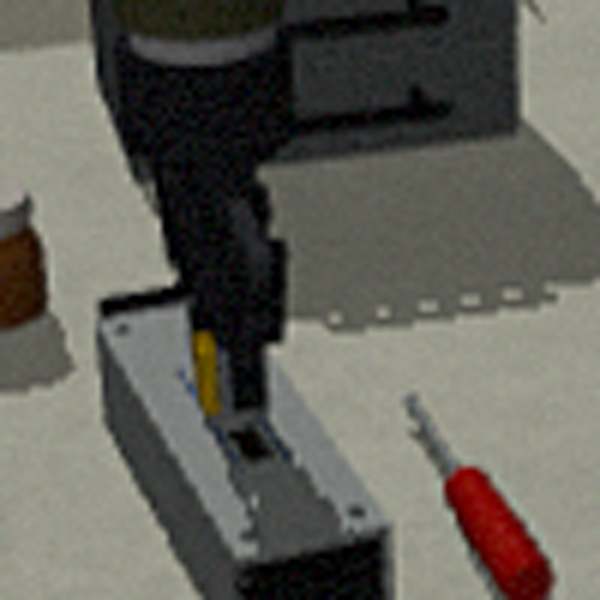

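View pics/w8.png

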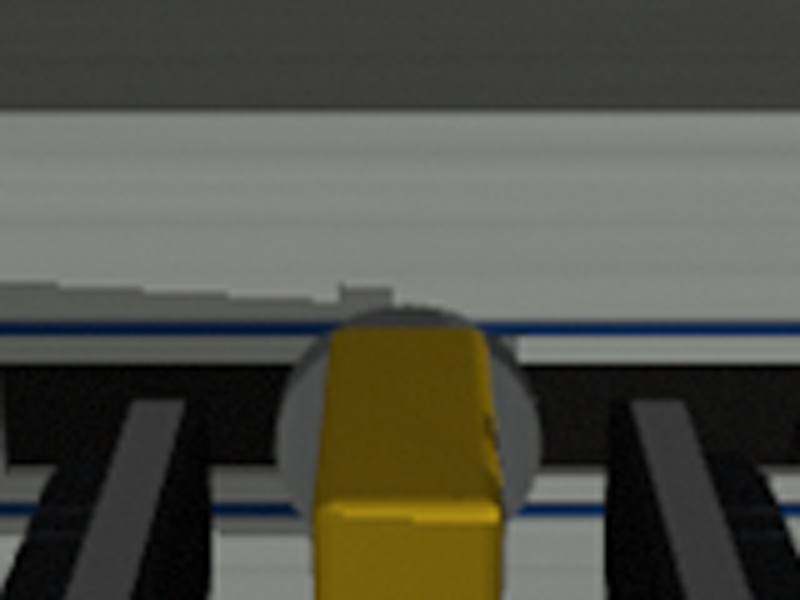

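>>> send_rows([
  [-3,0,0,0,0,0],
  [-10,0,0,0,0,0],
  [-22,0,0,0,0,0],
  [-38,0,0,0,0,0],
  [-56,0,0,0,0,0],
  [-76,0,6,0,0,0],
  [-96,0,20,0,0,0],
  [-114,0,40,0,0,0],
  [-126,0,55,0,0,0],
  [-130,0,60,0,0,0],
])

```text
clock: 31.25
tcp_pos: [0.5488, 0.2027, 0.2025]
orientation: [0.707, -0.039, 0.705, 0.04]
wrist_force: [-0.6, 0.3, 0.6]
finger_gap: 0.0398
```

```bash
python3 f.py 2; python3 - <<'E'
from h import *
c=cam("side","pics/s9f.png"); zoom(c,195,110,295,210,6,"pics/s9.png")
w=cam("wrist","pics/w9f.png"); zoom(w,180,80,380,230,4,"pics/w9.png")
X=np.array([.4879,.1959,0])
print("seated head top corners/centre pred side",w2p(c,[X+[0,0,.102],X+[0,0,.06]]), w2p(w,[X+[0,0,.102],X+[0,0,.06]]))
t=cam("top"); zoom(t,165,180,385,280,3.6,"pics/t9.png")
E
```

```text
t 31.3 P [548.778 202.714 202.417] F [-0.106  0.328  0.582 -0.003  0.002 -0.019] sdz 0.022572080948979445
seated head top corners/centre pred side [[232.319 164.749]
 [233.423 178.193]] [[282.042 133.975]
 [281.855 129.291]]
```

View pics/s9.png

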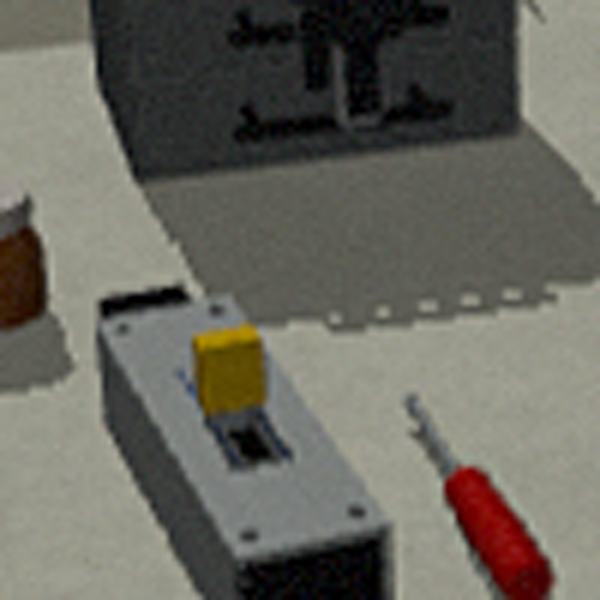

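View pics/w9.png

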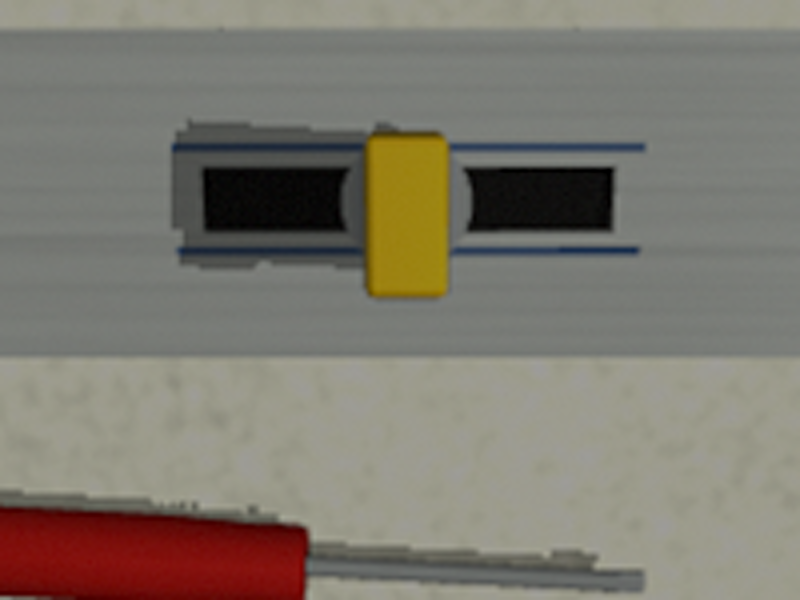

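View pics/t9.png

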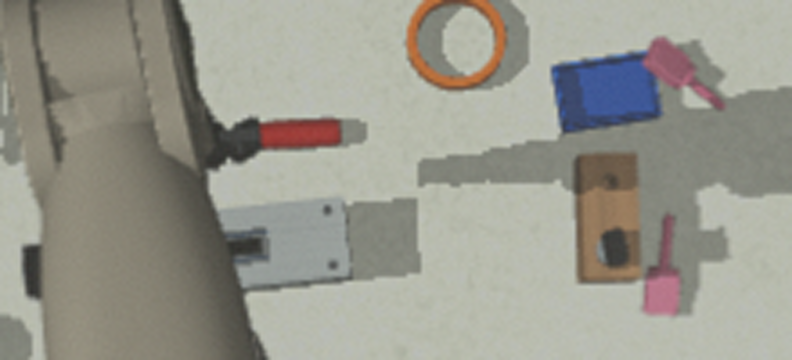

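View pics/s9f.png

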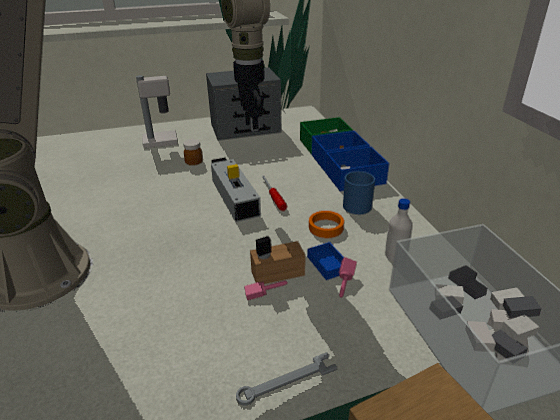

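The side view has the head top at about (233,166) against a predicted (232,165). The wrist view has it at (281.7,133.7) against a predicted (282.0,134.0). The pin is upright and seated to within about 2 mm, and nothing touches it.

```bash
python3 - <<'E'
from h import *
print(job.hand_in())
E
```

```text
the job is handed in; nothing more can be done
None
```

The yellow pin is in the locking hole with its collar on the cover. I released it, backed the gripper clear and handed the job in at about 31 s.

- **Search:** I put the nose through the slot 32 mm to the −y side of the slot's middle and felt along the face in 5 mm steps with about 3.5 N. The resistance dropped to zero at y ≈ 0.194 m. I moved 2 mm further in and the pin sank freely.
- **Seating:** Contact came at a tool height of 71.1 mm, the same as when the pin rested on its collar in the stand. The load there was about 4 N.
- **Last checks:** After letting go, both the side and wrist views had the head within about a pixel of where a fully seated pin should be. It stood upright and nothing was touching it. The spare pin, dish, tape roll and screwdriver look unmoved.
- **Slot position disagreement:** The cameras put the slot's position across the slide up to 3 mm apart. I went by the wrist view, corrected about 1 mm each way, and felt no significant sideways force at entry.
- **Fallen pink pins:** Both pink pins, which had stood on their noses, toppled while I worked. One now lies by the stand and the other by the dish. By my measurements the gripper stayed about 3 cm from the nearer one and I felt no contact, so they probably fell on their own, but I did not see it happen.

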